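# Third hand: press the crate post onto its panel

## Robot

A 6-joint arm with a two-finger parallel gripper is mounted at the origin on the work surface. World frame = base frame: x ahead of the robot, y to its left, z up, the work surface at z = 0. Lengths are in m, angles in rad, forces in N, time in s.
With the tool pointing down it reaches from about 0.275 to 0.825 m from the base axis. Payload 5.2 kg.
Tool frame: the origin (TCP) lies at the very end of the fingers, on their centre line; the grasp point (between the pads) lies 19 mm behind it; x points along the fingers, y is the direction in which the jaws open and shut, and the axes are right-handed (so a half turn about x gives the same grasp; the last joint's range is limited). The gripper opens to 93 mm and grips with 3 to 60 N. Pads are 15 mm wide; open, the fingers measure 128 mm over their backs; the gripper's body (75 mm by 188 mm) begins 65 mm behind the grasp point.
Start: joints at [-1.332, 0.259, 1.535, -0, 1.348, -0.203], TCP at [0.235, -0.497, 0.196] pointing down, gripper open.
Joint ranges: [-3.14, 3.14], [-0.91, 2.08], [0.19, 2.58], [-1.22, 4.36], [0.22, 2.71], [-3.12, 3.12]. Speed limits (rad/s): [2.57, 2.57, 3.14, 3.14, 3.14, 3.14].

## Interface

Orientations are given as a unit quaternion [x, y, z, w].
In Python, from rig import r, viewer gives the robot as it stands.
- The arm moves only by the tool play_rows, never from a script. Its argument "steps" is a list of rows, each a list of 3 entries, a list of its own where there are three numbers: the shift along the tool's x, y, z in cm, then the turn about the tool's x in rad, then the finger opening in cm, from 0 to 9.3. A call has 1 to 20 rows; each row is the pose to reach, as a shift and turn from the pose commanded when the call began, along the tool's axes at that moment; what a row does not reach only later rows make up. A row lasts 1/10 s, in which the tool goes at most 50 mm and 8.59 degrees, less where a joint would pass 70% of its speed; a pose out of reach is approached as far as the arm can. A call with a gripper value outside its range is refused whole. The fingers move at their own pace and stop on an object; "newtons" is the grip in N (left out, the last holds). Time passes only in rows, so rows that repeat a pose let the fingers close. It gives the time, the measured TCP pose, the force and the opening at its end, in the units of the state.
- r.read_state(): the state, without advancing time (a new reading comes with each control period).
- viewer.grab_frame(name): name is "scene" or "top" or "wrist"; returns a dict with "image" (384x512x3 uint8, red, green, blue), "depth" (384x512 float32, m along the optical axis (not along the pixel's ray), 0 where there is no reading), "fx", "fy", "cx", "cy" (pixels), "k1" (the pictures are not rectified: a ray, as slopes to the right and down, at radius r is drawn at 1 + k1 r^2 times it, then the intrinsics apply), "R" (3x3) and "t" (3): a world point X has camera coordinates R X + t. Camera axes: x right, y down, z forward; pixel columns grow to the right and rows downward; lengths in m; the calibration is good to about 2 mm. A picture is of the moment at which its call begins.
- r.close_job(): hands the job in, once; it reports no verdict.
Trained networks look in the newest picture that a camera, given by its name, has taken for a name from the list of things; names that differ only in an ending like _2 or _b are one class to them, and where a whole thing is asked for, a point or a joint stands for the part that bears it (a point fixed in the world has none). Each returns a list of dicts, best first, with "p" (0 to 1); they miss things now and then, are a little off and sometimes report something else, mostly with a low value. They report only what shows in the picture. A call takes as long as a camera call. They do not tell look-alikes from the thing itself.
- viewer.find_in(camera, label): "bbox" ([left, top, width, height] in pixels, round what is visible of it).
- viewer.landmark_of(camera, label): "position" ([column, row] in pixels: a listed point, or the origin of a listed thing).
The state is a dict: "time_s": time; "q": joint angles; "qvel": joint speeds; "joint_efforts": joint torques, N m; "ee_pos": TCP position; "orientation": TCP orientation; "contact_force": force on the tool from outside, world axes, zero at the start; "moment": the same for the moment, N m; "opening": opening from 0.0 (shut) to 1.0 (fully open).
Only numpy, scipy, OpenCV 4.12 (cv2) and the standard library are available. Lean on these libraries where they do the work, as an engineer would, in place of code of your own. Each camera call takes 0.05 s, during which the arm holds its last target.

## Task

Take the wooden post out of the parts bin and press its narrow face flat against the crate panel in the sprung fixture, upright, centred between the two black marks and with its top level with the panel's top edge, pushing with the post alone until the pointer stands in the green band. Hold it there steadily in the air for two seconds while a colleague drives the screws from behind, and finish while still gripping and pressing it: do not let go. Never run the carriage to its end stop, and leave the other parts and the can where they are.

Things in the scene. Friction and masses are not known exactly. Their poses are not given: they have to be found in the camera images.
- post: loose crate post of brown wood, an upright block 48 (its x) by 28 (its y) by 80 mm high, about 55 g, standing in one of the bin's four compartments, turned up to 0.4 rad from the bin's axes. Origin: centre of its underside, z up. Its narrow faces (28 mm wide, 80 high) look along +x and -x; either may go against the panel.
- post_top (a point): centre of the post's top face, 80 mm above its origin
- bin: fixed yellow parts bin, 200 (x) by 220 (y) by 40 mm high, open on top, walls, dividers and floor 5 mm thick, split into 2 by 2 compartments; the post stands 45 mm above its rim. Origin: centre of its underside.
- fixture: fixed pressing fixture: 12 mm thick base plate (60 mm in front of the panel's face to 150 mm behind it), blue back block with two spring housings, and on its -y side a white gauge block, 69 mm high, with a red-green-red strip. Origin: on the table, below the middle of the panel's front face at rest; x points from the robot's side into the panel, z up.
- panel: plywood crate panel, 160 wide (y), 12 thick (x), 92 mm high, on the sprung carriage. Origin: on its front face (towards the robot) at the top edge, midway between two black lines 32 mm apart, 112 mm above the table; x points into the panel (pressing direction), z up. A rightly placed post has its top centre 24 mm in front of this origin, level with it, its foot 20 mm above the base plate.
- carriage (a joint): how far the panel on its blue carriage is pushed in against the spring along the panel's x (m): 0 at rest, end stop at 0.040. It resists with about 2 N + 400 N/m times this value. The carriage's black pointer shows it on the gauge strip: red 0 to 0.013, green 0.013 to 0.027 (7 to 13 N), red to 0.040.
- bracket: bystander in the bin: loose steel angle bracket, 55 by 30 mm foot, 40 mm high; origin at the centre of its underside
- foot: bystander in the bin: loose blue plastic crate foot, round, 48 mm across, 28 mm high; origin at the centre of its underside
- cap: bystander in the bin: loose red plastic corner cap, 44 by 44 mm, 30 mm high; origin at the centre of its underside
- can: bystander on the table between the robot and the fixture: loose flat food can, 84 mm across, 40 mm high; origin at the centre of its underside
Things that resemble listed ones, but are neither listed nor needed, are in the scene too. Several things have the shape of the post; the one meant has the colours described above.

How it is judged:
On the way, in this order (a step that is already met when the one before it is completed fails the run):
1. the post is gripped and lifted clear of the bin (height (world z) of post above 0.025 m and contact force between the fingers and post above 1 N), for 0.2 s.
2. the post is pressed on its place on the panel, within the force band, for two seconds (value of joint carriage between 0.0105 and 0.0295 m and contact force between post and panel between 5 and 16 N and y of post_top in the frame of panel between -0.007 and 0.007 m and z of post_top in the frame of panel between -0.008 and 0.008 m and angle between the x axis of post and the x axis of panel, either way round below 0.09 rad and angle between post's own z axis and vertical below 0.09 rad and contact force between the fingers and post above 1 N and contact force between each of the arm, the fingers and panel below 1 N and linear speed of post below 0.015 m/s), for 2 s.
At the end, for the whole second after the job is handed in: Still gripped, a narrow face of the post presses flat on the panel with 5 to 16 N, carriage 10.5 to 29.5 mm in, within 7 mm of the marks' middle and 8 mm of the top edge, square and upright to 0.09 rad, at rest; the robot does not touch the panel; bystanders within 25 mm of their starts (all of step 2 and distance of each of bracket, foot, cap, can from where it was at the start of the episode below 0.025 m); the arm keeps its last pose, push and grip.
It fails at once if the carriage is run to its end stop (value of joint carriage above 0.0385 m).
It fails at once if a bystander is disturbed (moved 25 mm) (distance of any of bracket, foot, cap, can from where it was at the start of the episode above 0.025 m).
It also fails if it takes over 46 s, if anything falls off the work surface, if the arm or the gripper's body presses on something with over 40 N, if the wrist force passes 120 N, or if a joint passes its speed limit or range.

## Working session

There is one attempt and no reset: what is moved stays moved. The work goes in short steps, Python scripts to look and compute and a tool call to move; the robot and the scene stay as the last step left them, time stands still between calls to the robot, and variables do not carry over. Pictures are saved under pics/ and viewed, and the job is handed in when it is done.

Besides the shell and the picture viewer there is one more tool, called after "Emit:" as a command line: name --argument value ..., lists and objects as JSON in quotes. play_rows: Moves the arm, as the interface text tells. Its arguments: {"type":"object","properties":{"steps":{"type":"array","items":{"type":"array"}},"newtons":{"type":"number"}},"required":["steps"]}

```bash
ls; mkdir -p pics
python3 - <<'E'
from rig import r, viewer
import cv2,pickle
print(r.read_state())
for n in ["scene","top","wrist"]:
    f=viewer.grab_frame(n); pickle.dump(f,open(f'{n}0.pkl','wb'))
    cv2.imwrite(f'pics/{n}0.png',f['image'][:,:,::-1])
    print(n,f['fx'],f['fy'],f['cx'],f['cy'],f['k1'],f['R'],f['t'])
    if n!='wrist':
        for l in ['post','post_top','bin','fixture','panel','bracket','foot','cap','can','carriage']:
            print(n,l,[(round(d['p'],2),[round(v) for v in d['bbox']]) for d in viewer.find_in(n,l)][:5],[(round(d['p'],2),[round(v,1) for v in d['position']]) for d in viewer.landmark_of(n,l)][:5] if l!='carriage' else '')
print(r.read_state()['time_s'])
E
```

```text
pics
{'time_s': 0.0, 'q': array([-1.33176570e+00,  2.59324958e-01,  1.53606099e+00,  1.93500700e-06,
        1.34802093e+00, -2.02832070e-01]), 'qvel': array([ 0.00109041, -0.00067163,  0.0013215 ,  0.00195977, -0.00039913,
       -0.00060594]), 'joint_efforts': array([-1.24419148e-03, -4.37315977e+01, -2.84007812e+01,  7.18038459e-02,
        4.12985589e-02, -1.27634435e-04]), 'ee_pos': array([ 0.23505753, -0.49659218,  0.19523634]), 'orientation': array([-0.68990849, -0.15559539,  0.68993038, -0.15431273]), 'contact_force': array([-0.67505067,  0.271307  , -0.85838442]), 'moment': array([-0.00714854,  0.06683464, -0.01600913]), 'opening': 1.0000402765956888}
scene 410.4960192977797 410.4960192977797 265.44436758892954 188.74379399952375 -0.13227883202261673 [[-0.83463917  0.55071582  0.00946285]
 [ 0.2961658   0.46320783 -0.83529894]
 [-0.46439561 -0.69437064 -0.54971459]] [ 0.3738571  -0.11036733  1.43395752]
scene post [(0.83, [307, 230, 28, 34]), (0.68, [276, 284, 28, 51]), (0.61, [326, 197, 21, 33]), (0.59, [363, 215, 22, 36])] [(0.85, [334.0, 225.1]), (0.75, [318.9, 258.5]), (
[... 1630 characters left out ...]
201.5])]
top fixture [(0.58, [324, 87, 100, 102])] [(0.6, [361.0, 156.7])]
top panel [(0.76, [333, 116, 72, 44])] []
top bracket [(0.69, [161, 155, 19, 20])] [(0.75, [168.1, 168.8])]
top foot [(0.8, [197, 193, 22, 20])] [(0.83, [207.6, 200.0])]
top cap [(0.65, [197, 158, 25, 22]), (0.5, [336, 120, 72, 40])] [(0.56, [209.8, 170.8])]
top can [(0.67, [347, 210, 39, 35])] [(0.83, [365.4, 225.5])]
top carriage [(0.57, [327, 117, 80, 45])] 
wrist 302.0036486666908 302.0036486666908 252.35147181675958 192.83975385082022 -0.07111950670296384 [[ 0.4277926  -0.90387611  0.00121667]
 [-0.86558041 -0.40927935  0.28854978]
 [-0.26031529 -0.12449259 -0.95746412]] [-0.55038033 -0.034252    0.39226967]
2.05
```

Run:
```python
import cv2
for n in ['scene0','top0']:
    a=cv2.imread(f'pics/{n}.png')
    b=a[90:282,90:346] if n=='scene0' else a[60:285,90:430]
    s=3 if n=='scene0' else 2.3
    cv2.imwrite(f'pics/{n}z.png',cv2.resize(b,None,fx=s,fy=s,interpolation=2))
```

```text
(no output)
```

View pics/scene0.png

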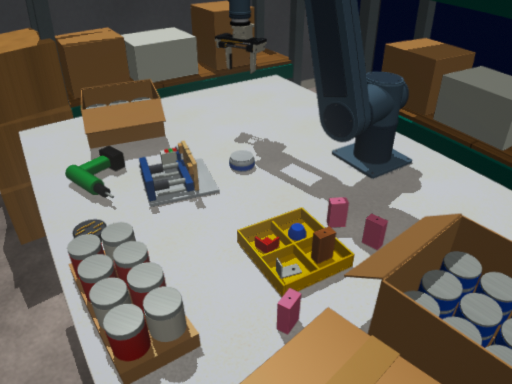

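View pics/top0z.png

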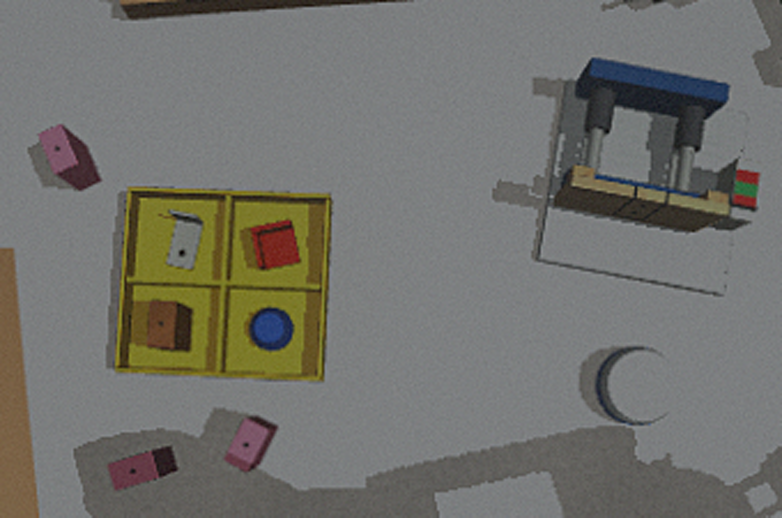

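View pics/scene0z.png

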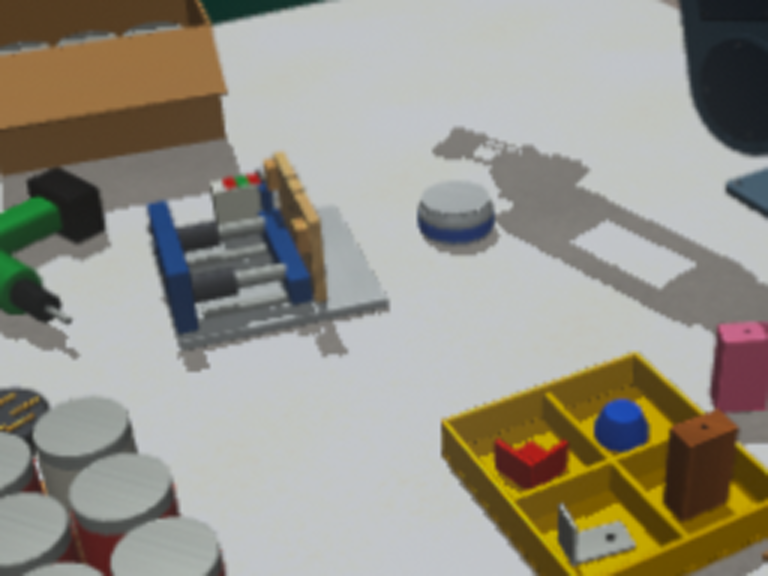

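View pics/wrist0.png

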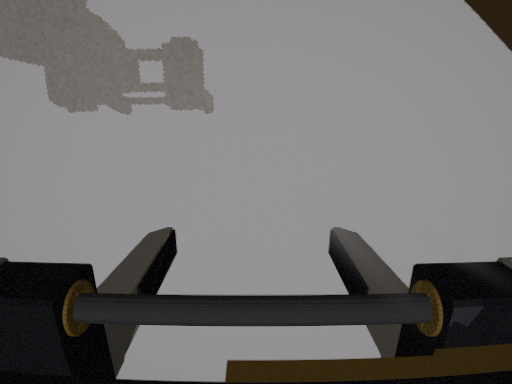

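The brown post stands in the bin compartment nearest the robot, on its left side, with its top at about (163,200) in the top view. The fixture is on the right, with the panel's mark midpoint near (368,150), and the can is near (365,225). The pink posts are decoys. Next I'll measure with depth.

```bash
cat > h.py <<'E'
import numpy as np,cv2,pickle
def rays(f,uv):
    K=np.array([[f['fx'],0,f['cx']],[0,f['fy'],f['cy']],[0,0,1]])
    return cv2.undistortPoints(np.asarray(uv,float).reshape(-1,1,2),K,np.array([f['k1'],0,0,0,0.])).reshape(-1,2)
def cloud(f):
    v,u=np.mgrid[0:384,0:512]
    s=rays(f,np.stack([u.ravel(),v.ravel()],1)); d=f['depth'].ravel().astype(float)
    X=(np.c_[s*d[:,None],d]-f['t'])@f['R']
    X[d==0]=np.nan
    return X.reshape(384,512,3)
def onz(f,uv,z):
    s=rays(f,uv); D=np.c_[s,np.ones(len(s))]@f['R']; C=-f['R'].T@f['t']
    return C+D*((z-C[2])/D[:,2])[:,None]
def proj(f,X):
    K=np.array([[f['fx'],0,f['cx']],[0,f['fy'],f['cy']],[0,0,1]])
    return cv2.projectPoints(np.asarray(X,float).reshape(-1,1,3),cv2.Rodrigues(f['R'])[0],f['t'],K,np.array([f['k1'],0,0,0,0.]))[0].reshape(-1,2)
def rect(xy):
    (c,s,a)=cv2.minAreaRect((xy*1000).astype(np.float32)); return np.round(c,1),np.round(s,1),round(a,1)
E
python3 - <<'E'
from h import *
np.set_printoptions(precision=4,suppress=True)
f=pickle.load(open('top0.pkl','rb')); X=cloud(f)
g=X[100:300,50:450].reshape(-1,3); 
print('table z',np.nanmedian(X[60:100,250:300,2]))
sub=X[185:225,145:180]; m=(sub[...,2]>0.07); p=sub[m]; print('post top',len(p),np.median(p,0),p.mean(0),rect(p[:,:2]))
sub=X[80:190,320:425]; z=sub[...,2]
m=(abs(z-0.112)<0.006); im=f['image'][80:190,320:425].astype(int)
wood=m&(im[...,0]>im[...,2]+15); p=sub[wood]; print('panel top',len(p),p.mean(0),rect(p[:,:2]))
sub=X[195:250,335:395]; p=sub[sub[...,2]>0.025]; print('can',len(p),rect(p[:,:2]),np.nanmax(p[:,2]))
sub=X[135:230,130:240]; p=sub[(abs(sub[...,2]-.04)<.006)]; print('bin',rect(p[:,:2]))
f=pickle.load(open('scene0.pkl','rb')); X=cloud(f)
sub=X[225:270,305:340];im=f['image'][225:270,305:340].astype(int)
m=(sub[...,2]>0.075)&(sub[...,2]<.1); p=sub[m]; print('post top scene',len(p),p.mean(0),rect(p[:,:2]),p[:,2].max())
E
```

```text
table z 0.0009540882621285342
post top 287 [0.4782 0.2993 0.0856] [0.4781 0.2999 0.0848] (array([478.4, 301.3]), array([29.5, 47.2]), 87.9)
panel top 411 [ 0.6013 -0.1894  0.1121] (array([ 605.2, -188.9]), array([159.8,  25.1]), 79.2)
can 929 (array([ 413.5, -190.4]), array([80.5, 83.4]), 88.0) 0.04593138361133229
bin (array([526.5, 249.3]), array([220. , 201.2]), 87.0)
post top scene 228 [0.4845 0.304  0.0832] (array([482.6, 301.5]), array([30. , 51.7]), 86.8) 0.08774897835290989
```

Run:
```python
from h import *
a=cv2.imread('pics/top0.png'); cv2.imwrite('pics/pz.png',cv2.resize(a[110:165,325:425],None,fx=8,fy=8,interpolation=2))
from rig import r
from scipy.spatial.transform import Rotation as R
s=r.read_state(); print(R.from_quat(s['orientation']).as_matrix().round(4))
```

```text
[[-0.      0.4276 -0.904 ]
 [ 0.     -0.904  -0.4276]
 [-1.     -0.      0.    ]]
```

View pics/pz.png

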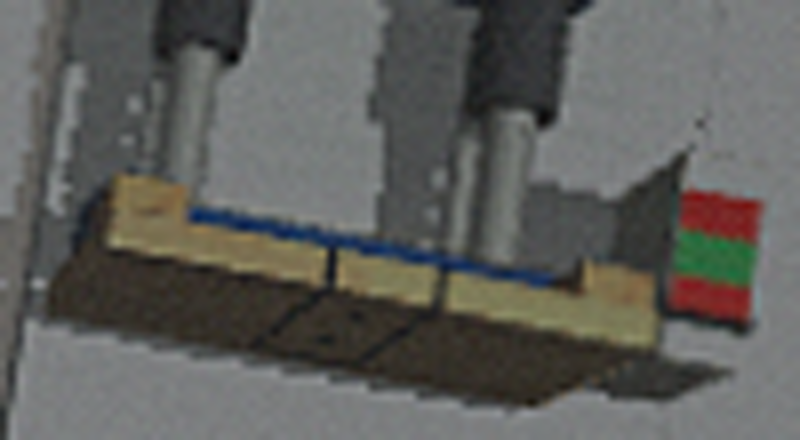

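```bash
cat >> h.py <<'E'
def shift(state,target):
    from scipy.spatial.transform import Rotation as R
    return R.from_quat(state['orientation']).as_matrix().T@(np.asarray(target)-state['ee_pos'])*100
E
python3 - <<'E'
from h import *
np.set_printoptions(precision=4,suppress=True)
f=pickle.load(open('top0.pkl','rb'));
z=np.array([[107,247],[655,347],[330,288],[438,308]]); uv=(z+.5)/8-.5+[325,110]
P=onz(f,uv,.112); print(P); d=P[0]-P[1]; print(np.linalg.norm(d),np.degrees(np.arctan2(d[1],d[0])),'mid',P[:2].mean(0),P[2:].mean(0),np.linalg.norm(P[2]-P[3]))
fs=pickle.load(open('scene0.pkl','rb'))
print(onz(fs,[[187.3,151.9]],.112))
# post top precise: wood-coloured top face, at z=.085
X=cloud(f); sub=X[185:225,145:180]; p=sub[abs(sub[...,2]-.085)<.006]; print(rect(p[:,:2]))
# front face normal from scene? panel face from top depth
s=X[110:165,325:425]; im=f['image'][110:165,325:425]
m=(s[...,2]>.035)&(s[...,2]<.1)&(s[...,0]<.61)&(im.max(2)<100); q=s[m]; q=q[abs(q[:,1]+.19)<.075]
A=np.c_[q[:,1],q[:,2],np.ones(len(q))]
for _ in range(4):
    c=np.linalg.lstsq(A,q[:,0],rcond=None)[0]; e=q[:,0]-A@c; k=abs(e)<.006; q,A=q[k],A[k]
print(len(q),c,'ang',np.degrees(np.arctan(c[0])), 'x at mid', c@[-.19,.112,1])
from rig import r
s=r.read_state(); print(shift(s,[.479,.301,.16]))
E
```

```text
[[ 0.6098 -0.1077  0.112 ]
 [ 0.5801 -0.2651  0.112 ]
 [ 0.5975 -0.1713  0.112 ]
 [ 0.5916 -0.2023  0.112 ]]
0.16018881686346123 79.3131396823965 mid [ 0.5949 -0.1864  0.112 ] [ 0.5946 -0.1868  0.112 ] 0.03155657502459202
[[ 0.6067 -0.1853  0.112 ]]
(array([478.4, 301.3]), array([29.5, 47.2]), 87.9)
447 [0.1945 0.0044 0.6303] ang 11.00686102604055 x at mid 0.5938010631510339
[  3.6069 -61.7291 -56.1672]
```

Emit:
play_rows --steps '[[[0,-12,-11],0.1,9.3],[[0,-25,-22],0.2,9.3],[[0,-37,-34],0.3,9.3],[[0,-50,-45],0.4,9.3],[[1,-61.7,-56.2],0.478,9.3],[[1,-61.7,-56.2],0.478,9.3],[[1,-61.7,-56.2],0.478,9.3],[[1,-61.7,-56.2],0.478,9.3],[[1,-61.7,-56.2],0.478,7],[[1,-61.7,-56.2],0.478,7],[[1,-61.7,-56.2],0.478,7],[[1,-61.7,-56.2],0.478,7],[[1,-61.7,-56.2],0.478,7],[[1,-61.7,-56.2],0.478,7],[[1,-61.7,-56.2],0.478,7],[[1,-61.7,-56.2],0.478,7],[[1,-61.7,-56.2],0.478,7],[[1,-61.7,-56.2],0.478,7]]' --newtons 40

```text
time_s: 3.85
ee_pos: [0.4799, 0.3048, 0.1854]
orientation: [0.707, -0.011, -0.707, -0.012]
contact_force: [-0.0, 0.1, -0.5]
opening: 0.752
```

Run:
```python
from h import *
from rig import r,viewer
from scipy.spatial.transform import Rotation as R
np.set_printoptions(precision=4,suppress=True)
f=viewer.grab_frame('wrist'); pickle.dump(f,open('w1.pkl','wb')); cv2.imwrite('pics/w1.png',f['image'][:,:,::-1])
s=r.read_state(); print(s['time_s'],s['q'],s['ee_pos'],s['opening'],R.from_quat(s['orientation']).as_matrix())
X=cloud(f); p=X[(abs(X[...,2]-.085)<.008)&(abs(X[...,0]-.48)<.05)&(abs(X[...,1]-.30)<.05)]
print(len(p),p.mean(0),rect(p[:,:2]))
```

```text
3.9 [ 0.3663  0.2964  1.51   -0.      1.336   1.9701] [0.4793 0.3025 0.1854] 0.7536917454516485 [[-0.0008 -0.033  -0.9995]
 [-0.0003 -0.9995  0.033 ]
 [-1.      0.0004  0.0008]]
1356 [0.4833 0.3002 0.0861] (array([481.9, 300. ]), array([27.9, 48.2]), 87.7)
```

View pics/w1.png

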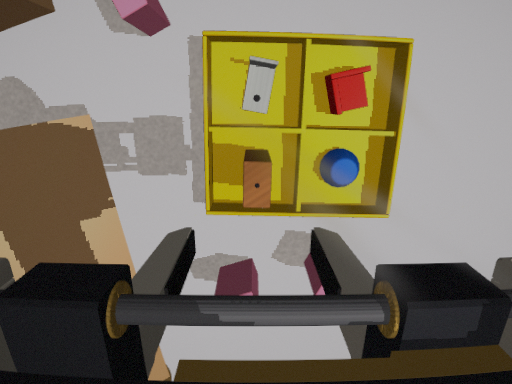

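Emit:
play_rows --steps '[[[4,0.1,-0.15],0.0,7],[[8,0.1,-0.15],0.0,7],[[11,0.1,-0.15],0.0,7],[[13,0.1,-0.15],0.0,7],[[13.8,0.1,-0.15],0.0,7],[[13.8,0.1,-0.15],0.0,7],[[13.8,0.1,-0.15],0.0,7],[[13.8,0.1,-0.15],0.0,2],[[13.8,0.1,-0.15],0.0,2],[[13.8,0.1,-0.15],0.0,2],[[13.8,0.1,-0.15],0.0,2],[[13.8,0.1,-0.15],0.0,2],[[13.8,0.1,-0.15],0.0,2],[[13.8,0.1,-0.15],0.0,2],[[13.8,0.1,-0.15],0.0,2]]' --newtons 40

```text
time_s: 5.4
ee_pos: [0.4809, 0.2998, 0.0481]
orientation: [-0.707, 0.013, 0.707, 0.013]
contact_force: [-0.9, -0.0, 1.0]
opening: 0.299
```

Run:
```python
from h import *
from rig import r,viewer
np.set_printoptions(precision=4,suppress=True)
s=r.read_state(); print(s['time_s'],s['q'],s['ee_pos'],s['opening']*93,s['contact_force'])
f=viewer.grab_frame('wrist'); cv2.imwrite('pics/w2.png',f['image'][:,:,::-1])
```

```text
5.4 [ 0.3608  0.4271  1.6835 -0.      1.031   1.9677] [0.4809 0.2998 0.0481] 27.773216316265696 [-0.8865 -0.043   1.0399]
```

View pics/w2.png

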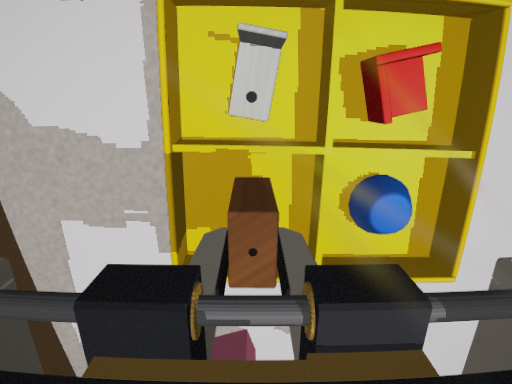

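Emit:
play_rows --steps '[[[-1,0,0],0.0,2],[[-3,0,0],0.0,2],[[-6,0,0],0.0,2],[[-9,0,0],0.0,2],[[-11,0,0],0.0,2],[[-12,0,0],0.0,2],[[-12,0,0],0.0,2],[[-12,0,0],0.0,2]]'

```text
time_s: 6.25
ee_pos: [0.4803, 0.2996, 0.1673]
orientation: [-0.707, 0.013, 0.707, 0.013]
contact_force: [0.2, 0.3, -0.9]
opening: 0.297
```

Run:
```python
from h import *
from rig import r,viewer
from scipy.spatial.transform import Rotation as R
np.set_printoptions(precision=4,suppress=True)
s=r.read_state(); M=R.from_quat(s['orientation']).as_matrix()
print(s['time_s'],s['ee_pos'],s['opening']*93,s['contact_force'],M, np.degrees(np.arctan2(M[1,1],M[0,1])))
print(shift(s,[.5416,-.1765,s['ee_pos'][2]]))
```

```text
6.25 [0.4803 0.2996 0.1673] 27.589160819975298 [ 0.1781  0.2573 -0.8521] [[-0.0012 -0.0362 -0.9993]
 [-0.0004 -0.9993  0.0362]
 [-1.      0.0005  0.0012]] -92.07598275771679
[ 0.012  47.3564 -7.8494]
```

Emit:
play_rows --steps '[[[0,2,-0.3],0.0,2],[[0,5,-0.8],0.02,2],[[0,9,-1.5],0.04,2],[[0,13,-2.2],0.06,2],[[0,17,-2.8],0.08,2],[[0,21,-3.5],0.1,2],[[0,25,-4.1],0.12,2],[[0,29,-4.8],0.14,2],[[0,33,-5.5],0.153,2],[[0,37,-6.1],0.153,2],[[0,41,-6.8],0.153,2],[[0,44,-7.3],0.153,2],[[0,46,-7.6],0.153,2],[[0,47.1,-7.8],0.153,2],[[0,47.4,-7.85],0.153,2],[[0,47.4,-7.85],0.153,2],[[0,47.4,-7.85],0.153,2],[[0,47.4,-7.85],0.153,2],[[0,47.4,-7.85],0.153,2],[[0,47.4,-7.85],0.153,2]]'

```text
time_s: 8.25
ee_pos: [0.5423, -0.1761, 0.1683]
orientation: [0.704, -0.067, -0.704, -0.066]
contact_force: [-0.4, -0.4, -0.3]
opening: 0.298
```

```bash
cat > look.py <<'E'
import sys
from h import *
from rig import r,viewer
from scipy.spatial.transform import Rotation as R
np.set_printoptions(precision=4,suppress=True)
k=sys.argv[1]; ims=[]
for n in ['scene','top','wrist']:
    f=viewer.grab_frame(n); pickle.dump(f,open(f'{n}{k}.pkl','wb')); im=f['image'][:,:,::-1]
    if n=='scene': im=im[110:210,120:270]
    if n=='top': im=im[75:205,315:430]
    ims.append(cv2.resize(im,(520,390) if n=='wrist' else None,fx=3,fy=3,interpolation=2) if n=='wrist' else cv2.resize(im,None,fx=3,fy=3,interpolation=2))
    cv2.imwrite(f'pics/{n}{k}.png',ims[-1])
h=390; row=np.zeros((h,795,3),np.uint8); row[:300,:450]=ims[0]; row[:390,450:795]=ims[1]
cv2.imwrite(f'pics/st{k}.png',row)
s=r.read_state(); M=R.from_quat(s['orientation']).as_matrix()
print(s['time_s'],s['ee_pos'],s['opening']*93,s['contact_force'],s['moment'],'yaw',np.degrees(np.arctan2(M[1,1],M[0,1])),'tilt',M[2])
O=np.array([.5947,-.1866,.112]);a=np.radians(-10.8);n=np.array([np.cos(a),np.sin(a),0]);t=np.array([-np.sin(a),np.cos(a),0])
print('tcp in panel frame',(s['ee_pos']-O)@n,(s['ee_pos']-O)@t)
E
python3 look.py 3
```

```text
8.4 [ 0.5422 -0.1765  0.1682] 27.210760780818703 [-0.1905  0.2598 -0.1556] [ 0.1056  0.0313 -0.0096] yaw -100.82509014187427 tilt [-1.      0.     -0.0002]
tcp in panel frame -0.053440662225101014 5.12323860029499e-05
```

View pics/st3.png

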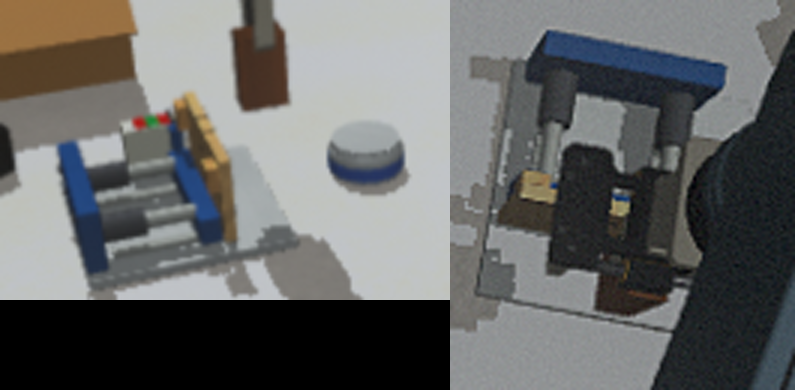

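View pics/wrist3.png

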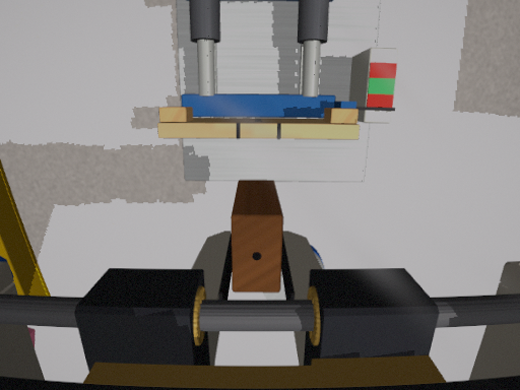

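The wrist view shows the post squarely facing the panel. The marks are at columns 238 and 279, the post top is centred near column 256, and the pointer is at zero (row 108). I'll measure the post against the marks from this view.

Run:
```python
from h import *
np.set_printoptions(precision=4,suppress=True)
f=pickle.load(open('wrist3.pkl','rb')); X=cloud(f)
im=f['image'].astype(int)
m=(im[...,0]>im[...,2]+40); m[:170]=0; m[300:]=0; m[:,:222]=0; m[:,285:]=0
p=X[m]; p=p[p[:,2]>.19]; print('post top',len(p),np.median(p[:,2]),rect(p[:,:2]))
# panel face/top
m=(abs(X[...,2]-.112)<.004); m[:115]=0;m[140:]=0;m[:,:150]=0;m[:,360:]=0
p=X[m]; print('panel top',len(p),np.median(p[:,2]),rect(p[:,:2]))
cv2.imwrite('pics/w3z.png',cv2.resize(f['image'][100:150,150:360,::-1],None,fx=3.8,fy=3.8,interpolation=2))
cv2.imwrite('pics/w3p.png',cv2.resize(f['image'][170:295,210:300,::-1],None,fx=4.5,fy=4.5,interpolation=2))
```

```text
post top 3646 0.20654515864872017 (array([ 543.3, -176.7]), array([27.4, 47.7]), 78.0)
panel top 3084 0.11342851919208288 (array([ 603.4, -189.6]), array([159.8,  17.4]), 79.2)
```

View pics/w3z.png

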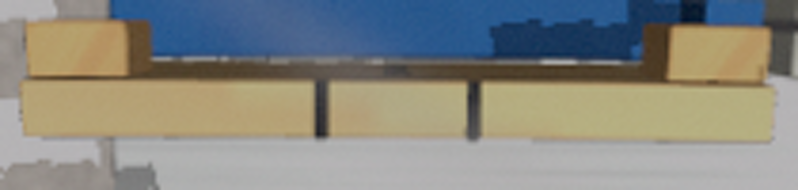

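View pics/w3p.png

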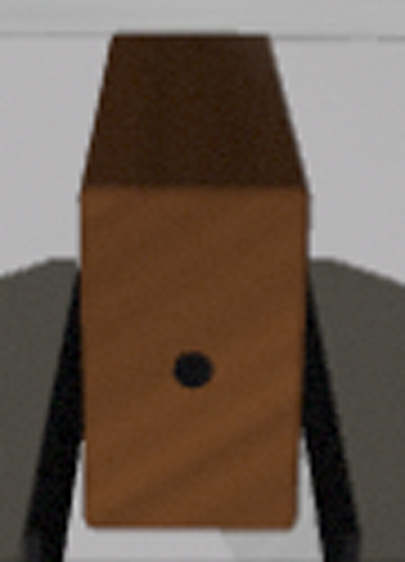

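Run:
```python
from h import *
np.set_printoptions(precision=4,suppress=True)
f=pickle.load(open('wrist3.pkl','rb'))
g=lambda z,s,o: (np.array(z)+.5)/s-.5+o
Z=onz(f,g([[22,136],[772,140],[322,137],[474,138.5]],3.8,[150,100]),.112)
d=Z[0]-Z[1]; print(Z,np.linalg.norm(d),np.degrees(np.arctan2(d[1],d[0])))
O=Z[2:].mean(0); print(O,Z[:2].mean(0)); e=d/np.linalg.norm(d); n=np.array([e[1],-e[0],0])
T=onz(f,g([[80,187],[308,187],[87,526],[297,526],[193,369]],4.5,[210,170]),.2052)
print(T); c=T[:4].mean(0)-O; print('post centre in panel n,t',c@n,c@e,(T[4]-O)@e)
a=(T[0]+T[1]-T[2]-T[3])[:2]; print('post axis',np.degrees(np.arctan2(a[1],a[0])))
```

```text
[[ 0.6112 -0.1095  0.112 ]
 [ 0.5803 -0.2672  0.112 ]
 [ 0.5986 -0.1726  0.112 ]
 [ 0.5922 -0.2043  0.112 ]] 0.16064487487507764 78.89911689111744
[ 0.5954 -0.1884  0.112 ] [ 0.5957 -0.1884  0.112 ]
[[ 0.5684 -0.1678  0.2052]
 [ 0.5633 -0.1946  0.2052]
 [ 0.5221 -0.1586  0.2052]
 [ 0.5169 -0.1856  0.2052]
 [ 0.542  -0.1765  0.2052]]
post centre in panel n,t -0.054012798523950266 0.0013813257070926556 0.0013739832458775146
post axis -11.095325984921313
```

Emit:
play_rows --steps '[[[2,0.1,0],0,2],[[4.5,0.1,0],0,2],[[7,0.1,0],0,2],[[8.5,0.1,0],0,2],[[9.3,0.1,0],0,2],[[9.3,0.1,0],0,2],[[9.3,0.1,0],0,2],[[9.3,0.1,-0.6],0,2],[[9.3,0.1,-1.2],0,2],[[9.3,0.1,-1.8],0,2],[[9.3,0.1,-2.2],0,2],[[9.3,0.1,-2.2],0,2],[[9.3,0.1,-2.2],0,2]]'

```text
time_s: 9.7
ee_pos: [0.5635, -0.1818, 0.0749]
orientation: [-0.704, 0.067, 0.704, 0.067]
contact_force: [-0.8, 0.2, -0.8]
opening: 0.296
```

```bash
python3 look.py 4
```

```text
9.85 [ 0.5633 -0.1817  0.075 ] 27.813012283584296 [ 0.2781 -0.0278 -0.9712] [ 0.1004 -0.0335 -0.0521] yaw -100.84000921266934 tilt [-1.     -0.0001  0.0004]
tcp in panel frame -0.031747393981504335 -0.0010921608124815267
```

View pics/wrist4.png

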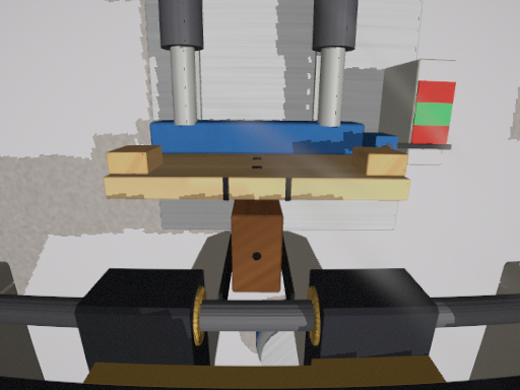

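View pics/st4.png

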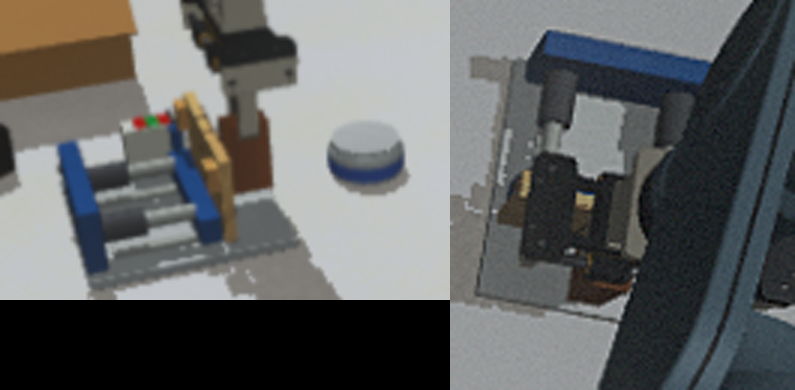

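In the wrist view the marks are at columns 226 and 289 (midpoint 257.5). The post spans columns 233–282 (midpoint also 257.5), so it is centred, and its top is level with the panel. Pressing now.

Emit:
play_rows --steps '[[[0,0,-0.2],0,2],[[0,0,-0.4],0,2],[[0,0,-0.6],0,2],[[0,0,-0.75],0,2],[[0,0,-0.9],0,2],[[0,0,-1.05],0,2],[[0,0,-1.2],0,2],[[0,0,-1.35],0,2],[[0,0,-1.5],0,2],[[0,0,-1.65],0,2],[[0,0,-1.8],0,2],[[0,0,-2.0],0,2],[[0,0,-2.0],0,2],[[0,0,-2.0],0,2]]'

```text
time_s: 11.25
ee_pos: [0.5823, -0.1855, 0.0749]
orientation: [-0.703, 0.067, 0.705, 0.067]
contact_force: [-5.6, 0.3, 3.6]
opening: 0.298
```

```bash
python3 look.py 5
```

```text
11.4 [ 0.5823 -0.1855  0.0749] 27.81558298972481 [-6.7209 -0.6037  2.2485] [0.097  1.1122 0.0094] yaw -100.83281682791294 tilt [-1.    -0.     0.002]
tcp in panel frame -0.012408967602890791 -0.0011975579124890402
```

View pics/wrist5.png

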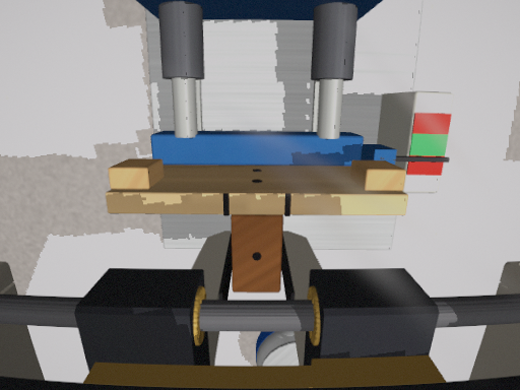

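Emit:
play_rows --steps '[[[0,0,-0.1],0,2],[[0,0,-0.2],0,2],[[0,0,-0.3],0,2],[[0,0,-0.4],0,2],[[0,0,-0.5],0,2],[[0,0,-0.6],0,2],[[0,0,-0.7],0,2],[[0,0,-0.8],0,2],[[0,0,-0.8],0,2],[[0,0,-0.8],0,2],[[0,0,-0.8],0,2],[[0,0,-0.8],0,2]]'

```text
time_s: 12.6
ee_pos: [0.5892, -0.1868, 0.0749]
orientation: [-0.703, 0.067, 0.705, 0.067]
contact_force: [-10.1, 0.5, 4.2]
opening: 0.294
```

```bash
python3 look.py 6
python3 - <<'E'
from h import *
np.set_printoptions(precision=4,suppress=True)
f=pickle.load(open('wrist6.pkl','rb')); X=cloud(f)
im=f['image']; cv2.imwrite('pics/w6z.png',cv2.resize(im[140:300,200:460,::-1],None,fx=3,fy=3,interpolation=2))
fs=pickle.load(open('scene6.pkl','rb')); cv2.imwrite('pics/s6z.png',cv2.resize(fs['image'][120:195,130:230,::-1],None,fx=8,fy=8,interpolation=2))
# post top plane fit from wrist depth
i=im.astype(int); m=(i[...,0]>i[...,2]+40); m[:215]=0; m[288:]=0; m[:,:234]=0; m[:,278:]=0
p=X[m]; p=p[abs(p[:,2]-.113)<.012]; print(len(p),np.median(p,0),rect(p[:,:2]))
c=np.linalg.lstsq(np.c_[p[:,:2],np.ones(len(p))],p[:,2],rcond=None)[0]; print('top slope',c)
E
```

```text
12.75 [ 0.5892 -0.1869  0.0749] 27.579591418369922 [-8.4919  0.11    4.2122] [0.1243 1.5347 0.0281] yaw -100.83002290253157 tilt [-1.      0.      0.0039]
tcp in panel frame -0.005364552384444952 -0.001288798198383979
3078 [ 0.5905 -0.1888  0.1133] (array([ 588.8, -188.6]), array([24.2, 46.2]), 78.1)
top slope [0.0007 0.0114 0.115 ]
```

View pics/w6z.png

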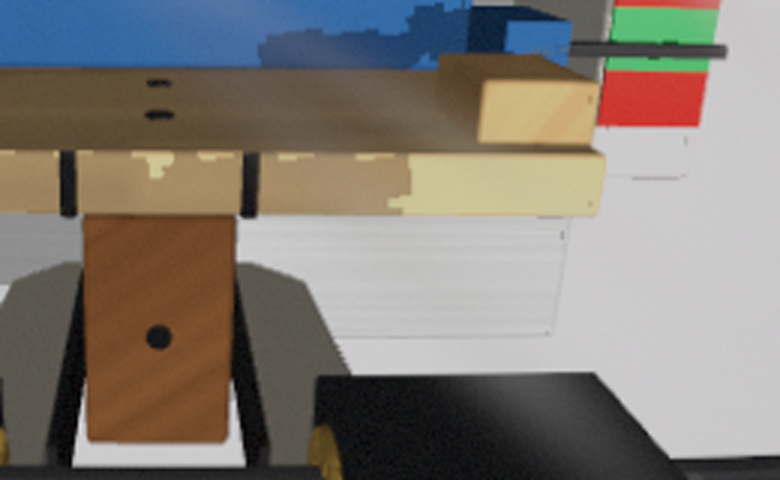

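View pics/s6z.png

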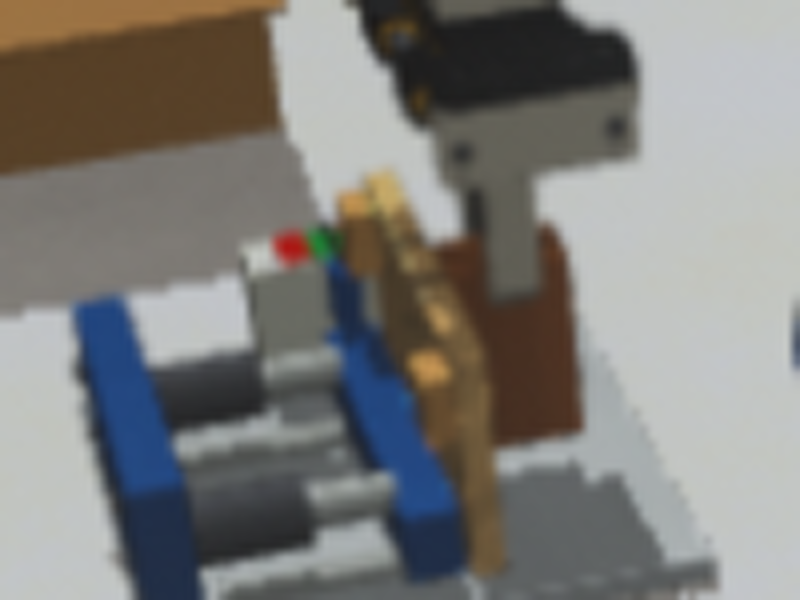

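The marks' midpoint and the post centre agree (columns 159 and 160 in the crop). The tops are level, the faces are flat together and the pointer is inside green. Holding.

Emit:
play_rows --steps '[[[0,0,-0.05],0,2],[[0,0,-0.05],0,2],[[0,0,-0.05],0,2],[[0,0,-0.05],0,2],[[0,0,-0.05],0,2],[[0,0,-0.05],0,2],[[0,0,-0.05],0,2],[[0,0,-0.05],0,2],[[0,0,-0.05],0,2],[[0,0,-0.05],0,2],[[0,0,-0.05],0,2],[[0,0,-0.05],0,2],[[0,0,-0.05],0,2],[[0,0,-0.05],0,2],[[0,0,-0.05],0,2],[[0,0,-0.05],0,2],[[0,0,-0.05],0,2],[[0,0,-0.05],0,2],[[0,0,-0.05],0,2],[[0,0,-0.05],0,2]]'

```text
time_s: 14.75
ee_pos: [0.5895, -0.1868, 0.0747]
orientation: [-0.702, 0.067, 0.705, 0.067]
contact_force: [-8.6, 0.4, 3.7]
opening: 0.299
```

Emit:
play_rows --steps '[[[0,0,0],0,2],[[0,0,0],0,2],[[0,0,0],0,2],[[0,0,0],0,2],[[0,0,0],0,2],[[0,0,0],0,2],[[0,0,0],0,2],[[0,0,0],0,2],[[0,0,0],0,2],[[0,0,0],0,2],[[0,0,0],0,2],[[0,0,0],0,2],[[0,0,0],0,2],[[0,0,0],0,2],[[0,0,0],0,2]]'

```text
time_s: 16.25
ee_pos: [0.5895, -0.1868, 0.0748]
orientation: [-0.702, 0.067, 0.705, 0.067]
contact_force: [-8.4, 0.2, 4.2]
opening: 0.295
```

```bash
python3 look.py 7; python3 -c "
import cv2,pickle
a=pickle.load(open('wrist7.pkl','rb'))['image'];cv2.imwrite('pics/w7z.png',cv2.resize(a[140:300,200:460,::-1],None,fx=3,fy=3))"
```

```text
16.4 [ 0.5895 -0.1868  0.0748] 27.68504062148866 [-8.6954  0.3606  3.4255] [0.1411 1.6039 0.0234] yaw -100.82751604616122 tilt [-1.     -0.0001  0.0043]
tcp in panel frame -0.005046698803529185 -0.0012014340158840757
```

View pics/w7z.png

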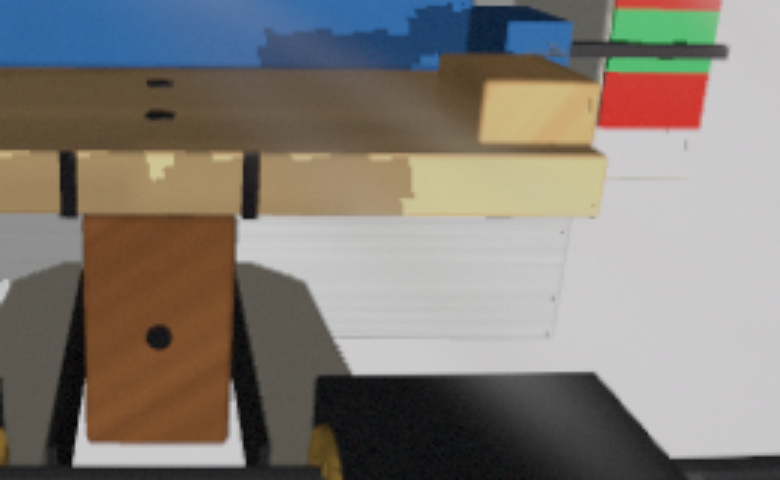

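View pics/st7.png

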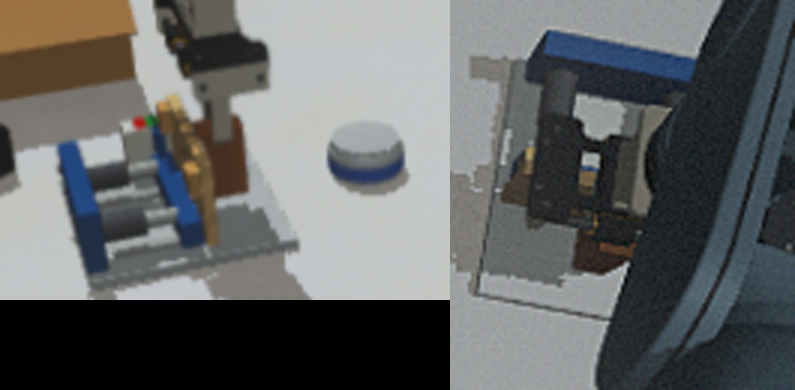

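```bash
python3 -c "
from rig import r
print(r.close_job())"
```

```text
the job is handed in; nothing more can be done
None
```

I took the brown post out of the bin, pressed it against the panel and held it there for about 3.5 s. I then handed the job in at about 16.4 s, still gripping and pressing.

Last checks:
- **Pressing force:** the push along the panel is about 8.7 N. The pointer is steady in the green band, which I estimate as 17–19 mm of carriage travel.
- **Position:** the post is centred between the marks to within about 1–2 mm, and its top is level with the panel's edge by the depth picture.
- **Attitude:** the tool is upright to 0.004 rad and the post is within about 0.02 rad of square to the panel. The grip opening is unchanged at 27.7 mm.
- **Clearances:** in the pictures only the post touches the panel, and the can has not moved. I did not photograph the bin parts again after the lift; up to the moment of gripping they were undisturbed.

Two readings did not fully agree:
- **Sideways position:** the top and wrist cameras differed by about 1.5 mm on where the marks' middle is, so I went between them.
- **Vertical force:** the wrist showed 3.5–4 N upward while pressing, probably friction at the panel, because the post's foot is clear of the base plate.

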